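Pump the vacuum foot of a board holder

TASK

Anchor the board holder to the bench: with the fingertips press its wide mushroom-headed plunger all the way down and let it spring all the way back, again and again, until the thin ribbed indicator pin beside it stands fully out. Only push the plunger: do not touch the pin, do not press the small release button, do not lift or shove the holder, and leave the things around it where they are.

Things in the scene. Friction and masses are not known exactly. Their poses are not given: they have to be found in the camera images.
- foot: The board holder, loose on the bench, about 1 kg: a grey round vacuum foot of 128 mm diameter and 25 mm height on a black rubber lip, with a 60 mm high grey housing on it and, on an aluminium arm to its +x side, a white 50 mm tray with a relay board (top 44 mm high, reaching 141 mm from the foot's axis). Origin: centre of the foot's underside, on the bench; z up. Plunger axis at x = -30 mm, pin axis at x = +30 mm, both y = 0; release button at x = 0, y = +43 mm.
- plunger_top (a point): Centre of the flat top of the plunger's mushroom head (black, 36 mm diameter, 12 mm thick, on a 14 mm steel rod). 88 mm above the bench when at rest, 74 mm when fully down. Press it here, straight down.
- plunger (a joint): Travel of the plunger in m: 0 = sprung fully up, 0.014 = fully down at its stop. A spring drives it up with 4.2 N at the top, 8.4 N at the bottom, plus damping of 25 N per m/s. A stroke counts only if it goes deeper than about 10 mm; the pin then rises while the plunger returns to the very top.
- plunger_cap: The plunger's mushroom head; origin at the centre of its underside, 12 mm below its top.
- pin_top (a point): Top of the indicator pin: a steel 8 mm pin with 14 mm rings every 8 mm and a domed 18 mm head, in the smaller round collar of the housing, 60 mm from the plunger. 68 mm above the bench when fully in, 108 mm when fully out (20 mm above the resting plunger's top, four rings showing between head and collar).
- pin (a joint): Rise of the indicator pin in m: 0 = fully in, head on its collar; 0.040 = fully out. Starts at 0 to 0.016. It stays where it is; each full press and release of the plunger lifts it by one ring, 8 mm (the first one by 5 to 14 mm). Once it is fully out, more strokes do not move it.
- pin_head: The indicator pin's domed head, 18 mm diameter, 8 mm high; origin at the centre of its underside.
- release (a joint): Travel of the small black release button (14 mm diameter, top 37 mm above the bench) on the foot's deck: 0 = up, 0.004 = pressed. Do not press it.
- tin: Bystander: round tin with a green lid, 45 mm diameter, 23 mm high; origin at its underside.
- battery: Bystander: 9 V block battery standing, 18 x 27 x 48 mm; origin at its underside.
- cell: Bystander: AA cell lying, 50 mm long, 15 mm thick; origin at its underside.
- loose_knob: Bystander: loose black potentiometer knob, 22 mm diameter, 17 mm high; origin at its underside.
- stubby: Bystander: stubby screwdriver with a red handle, 74 mm long, 20 mm thick, to the left of the holder; origin at its underside.

How it is judged:
By the outcome, as a careful person would: the job done as asked, in the order asked, and still so for the second after the job is handed in, with the robot touching nothing.
It also fails if it takes over 42 s, if anything falls off the work surface, if the arm or the gripper's body presses on something with over 40 N, if the wrist force passes 120 N, or if a joint passes its speed limit or range.

ROBOT

A 6-joint arm with a two-finger parallel gripper is mounted at the origin on a cart in front of the work surface, level with it; the furniture and walls round the work are solid. World frame = base frame: x ahead of the robot, y to its left, z up, the work surface at z = 0. Lengths are in m, angles in rad, forces in N, time in s.
With the tool pointing down it reaches from about 0.375 to 0.975 m from the base axis. Payload 3.8 kg.
Tool frame: the origin (TCP) lies midway between the tips of the shut fingers; the grasp point (between the pads) lies 19 mm behind it; z points along the fingers, y is the line along which they close (so a half turn about z gives the same grasp; the last joint's range is limited). The gripper opens to 85 mm and grips with 20 to 120 N. Pads are 22 mm wide; open, the fingers measure 114 mm over their backs; the gripper's body (76 mm by 85 mm) begins 54 mm behind the grasp point. The pads swing forward as they close: fully open they stand 13 mm farther back than shut.
Start: joints at [1.113, 0.264, 1.604, -0, 1.274, -0.037], TCP at [0.276, 0.616, 0.231] pointing down, gripper open.
Joint ranges: [-2.63, 2.63], [-0.94, 2.18], [0.31, 2.57], [-1.31, 4.45], [0, 2.66], [-2.55, 2.55]. Speed limits (rad/s): [2.57, 2.57, 3.14, 3.14, 3.14, 3.14].

INTERFACE

Orientations are given as a rotation vector (axis times angle).
In Python, from workcell import read_state, vision, ticket gives the robot as it stands. The module is installed in compiled form; this text tells all that it offers.
- The arm moves only by the tool jog_arm, never from a script. Its arguments are lists of equal length, an entry for each row: "turn": the turn, a rotation vector about the tool's x, y, z in rad, a list of three; "delta_pos": the shift along the tool's x, y, z in m, a list of three; "gripper": the finger opening in m, from 0 to 0.0854. In form: {"turn": [[rx, ry, rz], ...], "delta_pos": [[dx, dy, dz], ...], "gripper": [gripper, ...]}. A call has 1 to 20 rows; each row shifts and turns the commanded pose from where the row before left it, along the tool's axes as they then stand; what a row does not reach is not made up. A row lasts 1/12 s, in which the tool goes at most 41.7 mm and 7.16 degrees, less where a joint would pass 70% of its speed; a pose out of reach is approached as far as the arm can. A call with a gripper value outside its range is refused whole. The fingers move at their own pace and stop on an object; "grip_force" is the grip in N (left out, the last holds). Time passes only in rows, so rows that do not move let the fingers close. It gives the time, the measured TCP pose, the force, the opening and the grip force at its end, in the units of the state.
- read_state(): the state, without advancing time (a new reading comes with each control period).
- vision.read_camera(name): name is "scene" or "top" or "wrist"; returns the picture (400x640x3 uint8, red, green, blue); there is no depth.
- vision.calibration(name): a dict with "vfov" (degrees; the focal length in pixels is half the picture's height over the tangent of half this angle, whatever the lens; pixels are square), "cx", "cy" (the principal point, pixels), "R" (3x3) and "t" (3): a world point X has camera coordinates R X + t; the wrist camera has in their place "mount" (4x4, takes a point from camera to tool coordinates, whose origin is the TCP and whose axes are the flange's). Camera axes: x right, y down, z forward; pixel columns grow to the right and rows downward; lengths in m; the calibration is good to about 2 mm. A picture is of the moment at which its call begins: read the wrist's pose just before it. calibration takes no time and is no camera call.
- ticket.finish_job(): hands the job in; it is judged then, once.
The state is a dict: "time": time; "q": joint angles; "joint_vel": joint speeds; "joint_torque": joint torques, N m; "tool_pos": TCP position; "tcp_rot": TCP orientation; "wrist_force": force on the tool from outside, world axes, zero at the start; "torque": the same for the moment, N m; "width": opening from 0.0 (shut) to 1.0 (fully open); "grip_force": force on a finger pad.
Only numpy, scipy, OpenCV 4.12 (cv2) and the standard library are available. Lean on these libraries where they do the work, as an engineer would, in place of code of your own. Each camera call takes 0.05 s, during which the arm holds its last target. There are 200 camera calls.

## Working session

There is one attempt and no reset: what is moved stays moved. The work goes in short steps, Python scripts to look and compute and a tool call to move; the robot and the scene stay as the last step left them, time stands still between calls to the robot, and variables do not carry over. Pictures are saved under pics/ and viewed, at most 10 in all, crops included, and the job is handed in when it is done.

Besides the shell and the picture viewer there is one more tool, called after "Emit:" by a JSON object that holds its "method" and its "body", one argument or row to a line. jog_arm: Moves the arm, as the interface text tells. Its arguments: {"type":"object","properties":{"turn":{"type":"array","items":{"type":"array","items":{"type":"number"}}},"delta_pos":{"type":"array","items":{"type":"array","items":{"type":"number"}}},"gripper":{"type":"array","items":{"type":"number"}},"grip_force":{"type":"number"}},"required":["turn","delta_pos","gripper"]}

```bash
mkdir -p pics; cat > h.py <<'E'
import numpy as np, cv2
from workcell import read_state, vision, ticket
def shot(n,f):
    im=vision.read_camera(n); cv2.imwrite('pics/'+f,im[:,:,::-1]); return im
def cast(n,uv,z):
    c=vision.calibration(n); f=200/np.tan(np.radians(c['vfov'])/2)
    R=np.array(c['R']);t=np.array(c['t'])
    d=R.T@np.array([(uv[0]-c['cx'])/f,(uv[1]-c['cy'])/f,1]); o=-R.T@t
    return o+d*(z-o[2])/d[2]
def proj(n,X):
    c=vision.calibration(n); f=200/np.tan(np.radians(c['vfov'])/2)
    p=np.array(c['R'])@np.array(X)+np.array(c['t']); return p[:2]/p[2]*f+[c['cx'],c['cy']]
E
python3 - <<'E'
from h import *
a=shot('top','t0.png');b=shot('scene','s0.png')
s=read_state();print({k:np.round(v,3) for k,v in s.items()})
for n in('top','scene'):
    c=vision.calibration(n);print(n,c['vfov'],-np.array(c['R']).T@np.array(c['t']))
E
```

```text
{'time': np.float64(0.1), 'q': array([ 1.113,  0.265,  1.605,  0.   ,  1.274, -0.037]), 'joint_vel': array([ 0.001, -0.001, -0.003,  0.001, -0.001, -0.   ]), 'joint_torque': array([-0.0000e+00, -5.1671e+01, -3.6859e+01, -0.0000e+00,  6.0000e-03,
        0.0000e+00]), 'tool_pos': array([0.275, 0.616, 0.23 ]), 'tcp_rot': array([-6.560e-01, -3.072e+00,  3.000e-03]), 'wrist_force': array([ 0.024,  0.461, -0.567]), 'torque': array([ 0.019, -0.039, -0.009]), 'grip_force': np.float64(0.0), 'width': np.float64(1.003)}
top 52.07014974615424 [0.40546334 0.16829569 0.9507993 ]
scene 44.21726964959981 [ 0.24726465 -0.46918952  0.82208002]
```

View pics/t0.png

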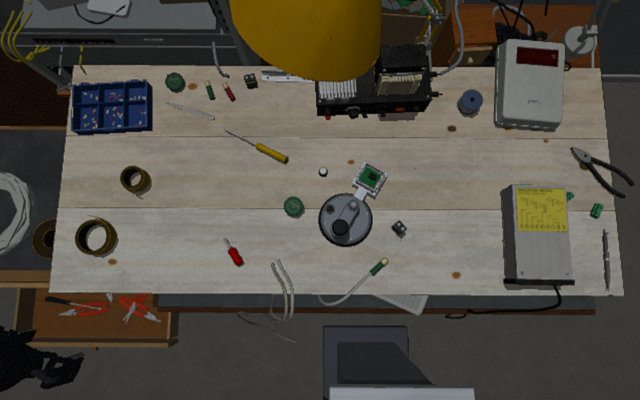

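View pics/s0.png

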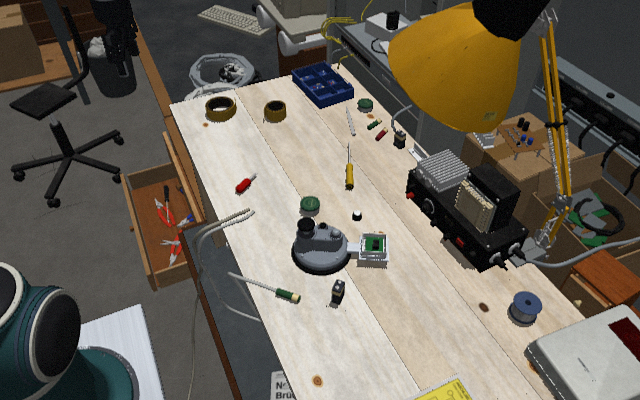

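The top view shows the foot at about (345,219), the black plunger head at about (340,228), the pin towards (353,204) and the tray at (370,178). The scene view shows the plunger at about (306,225). Next I'll zoom in and measure.

```bash
python3 - <<'E'
from h import *
a=cv2.imread('pics/t0.png')[150:280,270:420];b=cv2.imread('pics/s0.png')[200:310,270:410]
cv2.imwrite('pics/z.png',np.hstack([cv2.resize(a,(450,390),interpolation=2),cv2.resize(b,(350,390),interpolation=2)]))
for n,uv,z in [('top',(340,228),.088),('scene',(306,224),.088),('top',(345,219),.025),('top',(370,178),.044),('scene',(321,265),.0)]: print(n,uv,cast(n,uv,z).round(4))
E
```

```text
top (340, 228) [0.4929 0.1379 0.088 ]
scene (306, 224) [0.4949 0.1349 0.088 ]
top (345, 219) [0.5199 0.1243 0.025 ]
top (370, 178) [0.6115 0.0684 0.044 ]
scene (321, 265) [0.5067 0.0905 0.    ]
```

View pics/z.png

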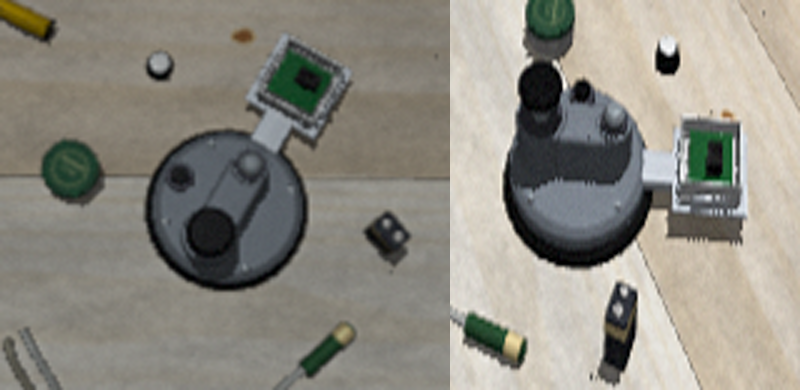

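The zoomed views show the plunger head at top-view pixel (340.3,227.3), the domed pin at (353,205) and the release button at (330,209). In the scene view the cap top is at about (306,223).

```bash
cat > m.py <<'E'
from h import *
from scipy.spatial.transform import Rotation as Ro
def to(X):
    s=read_state();R=Ro.from_rotvec(s['tcp_rot']).as_matrix()
    return R.T@(np.array(X)-s['tool_pos']),s,R
E
python3 - <<'E'
from m import *
a=cv2.imread('pics/t0.png');g=cv2.cvtColor(a,6)
m=(g<40).astype('uint8');m[:,:325]=0;m[:,356:]=0;m[:212]=0;m[245:]=0
n,l,st,c=cv2.connectedComponentsWithStats(m);print(st,c)
P=(cast('top',(340.3,227.3),.088)+cast('scene',(306.3,223),.088))/2
print(P,cast('top',(340.3,227.3),.088),cast('scene',(306.3,223),.088),'pin',cast('top',(353,205),.07),cast('scene',(321.5,234),.07))
d,s,R=to([P[0],P[1],.14]);print(d,'R',R.round(3))
E
```

```text
[[     0      0    640    400 255614]
 [   350    216      6     11     15]
 [   325    219     31     26    371]] [[319.46860109 199.45122724]
 [352.6        220.73333333]
 [339.79514825 232.24528302]]
[0.49545644 0.13715095 0.088     ] [0.49439997 0.13723907 0.088     ] [0.4965129  0.13706284 0.088     ] pin [0.54517219 0.10893824 0.07      ] [0.51817199 0.11198255 0.07      ]
[-0.39624539 -0.34654462  0.09073141] R [[-0.913  0.409 -0.001]
 [ 0.409  0.913 -0.002]
 [ 0.    -0.002 -1.   ]]
```

Emit:
{"method": "jog_arm", "body": {
  "turn": [
    [0,0,0],
    [0,0,0],
    [0,0,0],
    [0,0,0],
    [0,0,0],
    [0,0,0],
    [0,0,0],
    [0,0,0],
    [0,0,0],
    [0,0,0],
    [0,0,0],
    [0,0,0],
    [0,0,0],
    [0,0,0],
    [0,0,0],
    [0,0,0],
    [0,0,0],
    [0,0,0]
  ],
  "delta_pos": [
    [-0.0248,-0.0217,0.0057],
    [-0.0248,-0.0217,0.0057],
    [-0.0248,-0.0217,0.0057],
    [-0.0248,-0.0217,0.0057],
    [-0.0248,-0.0217,0.0057],
    [-0.0248,-0.0217,0.0057],
    [-0.0248,-0.0217,0.0057],
    [-0.0248,-0.0217,0.0057],
    [-0.0248,-0.0217,0.0057],
    [-0.0248,-0.0217,0.0057],
    [-0.0248,-0.0217,0.0057],
    [-0.0248,-0.0217,0.0057],
    [-0.0248,-0.0217,0.0057],
    [-0.0248,-0.0217,0.0057],
    [-0.0248,-0.0217,0.0057],
    [-0.0248,-0.0217,0.0057],
    [0,0,0],
    [0,0,0]
  ],
  "gripper": [0,0,0,0,0,0,0,0,0,0,0,0,0,0,0,0,0,0]
}}

```text
time: 1.6
tool_pos: [0.4959, 0.1355, 0.1392]
tcp_rot: [-0.661, -3.069, 0.001]
wrist_force: [1.0, 0.4, -0.3]
width: -0.002
grip_force: 0.0
```

```bash
python3 - <<'E'
from m import *
w=shot('wrist','w1.png')
d,s,R=to([.4955,.137,.095]);print(d,R.round(3),s['tool_pos'],s['wrist_force'],s['width'],s['time'])
c=vision.calibration('wrist');M=np.array(c['mount']);f=200/np.tan(np.radians(c['vfov'])/2)
for X in ([.4955,.137,.088],[.5452,.109,.075]):
    T=R.T@(np.array(X)-s['tool_pos']);p=np.linalg.inv(M)@np.r_[T,1];print(p[:2]/p[2]*f+[c['cx'],c['cy']], p[2]/f)
E
```

```text
[0.00029341 0.00026808 0.0445637 ] [[-0.912  0.41  -0.001]
 [ 0.41   0.912  0.   ]
 [ 0.001 -0.    -1.   ]] [0.4957195  0.13662666 0.13956337] [-0.18287631  0.39306751 -0.31090507] -0.0014970043905727045 1.65
[325.00576817 217.62590929] 0.0006850800040994641
[318.4497685  282.00702298] 0.0007761148280413712
```

View pics/w1.png

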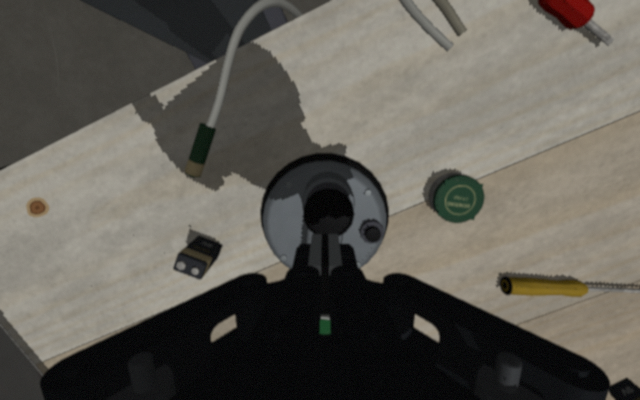

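The wrist view shows the shut fingers over the plunger head, which is centred at about (328,213). I'll shift 1–2 mm towards its centre and make the first press.

Emit:
{"method": "jog_arm", "body": {
  "turn": [
    [0,0,0],
    [0,0,0],
    [0,0,0],
    [0,0,0],
    [0,0,0],
    [0,0,0],
    [0,0,0],
    [0,0,0],
    [0,0,0],
    [0,0,0],
    [0,0,0]
  ],
  "delta_pos": [
    [0.0018,0.0012,0.015],
    [0,0,0.015],
    [0,0,0.0145],
    [0,0,0.004],
    [0,0,0.004],
    [0,0,0.004],
    [0,0,0.004],
    [0,0,0.003],
    [0,0,0.001],
    [0,0,0],
    [0,0,0]
  ],
  "gripper": [0,0,0,0,0,0,0,0,0,0,0]
}}

```text
time: 2.57
tool_pos: [0.494, 0.1399, 0.0768]
tcp_rot: [-0.655, -3.071, -0.0]
wrist_force: [-5.2, 0.7, 6.2]
width: -0.001
grip_force: 3.3
```

```bash
python3 - <<'E'
from m import *
d,s,R=to([.4955,.137,.074]);print(d,s['tool_pos'],s['wrist_force'],s['torque'],s['time'])
E
```

```text
[-0.002557   -0.00208093  0.00281406] [0.49401917 0.13994126 0.07681844] [-5.23129717  0.74234697  6.16601406] [0.13500224 1.00735559 0.02384914] 2.5667
```

Emit:
{"method": "jog_arm", "body": {
  "turn": [
    [0,0,0],
    [0,0,0],
    [0,0,0],
    [0,0,0]
  ],
  "delta_pos": [
    [0,0,0.0015],
    [0,0,0.0015],
    [0,0,0],
    [0,0,0]
  ],
  "gripper": [0,0,0,0]
}}

```text
time: 2.9
tool_pos: [0.4942, 0.1399, 0.0741]
tcp_rot: [-0.655, -3.071, -0.0]
wrist_force: [-5.0, 0.8, 7.0]
width: -0.001
grip_force: 3.9
```

```bash
python3 - <<'E'
from m import *
b=shot('scene','s1.png')
d,s,R=to([.4955,.137,.074]);print(d,s['tool_pos'],s['wrist_force'],s['torque'],s['time'])
a=cv2.imread('pics/s0.png')[190:310,250:410];b=cv2.imread('pics/s1.png')[190:310,250:410]
cv2.imwrite('pics/z1.png',np.hstack([cv2.resize(a,(400,300),interpolation=2),cv2.resize(b,(400,300),interpolation=2)]))
E
```

```text
[-0.00241094 -0.00215391  0.00010324] [0.49417743 0.13994991 0.07410697] [-6.73972528  0.37022656  7.38981726] [ 0.05114218  1.05183815 -0.03518098] 2.95
```

View pics/z1.png

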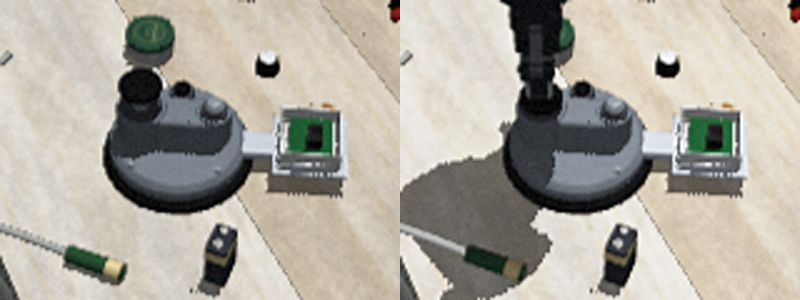

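The holder hasn't moved and the cap is down, but there is about 6 N of sideways friction. I'll shift the command slightly to relieve it and press a little deeper to confirm the stop.

Emit:
{"method": "jog_arm", "body": {
  "turn": [
    [0,0,0],
    [0,0,0],
    [0,0,0]
  ],
  "delta_pos": [
    [0.0014,-0.0006,0.0015],
    [0,0,0],
    [0,0,0]
  ],
  "gripper": [0,0,0]
}}

```text
time: 3.2
tool_pos: [0.4942, 0.14, 0.074]
tcp_rot: [0.654, 3.071, 0.002]
wrist_force: [-4.9, -1.4, 11.9]
width: 0.002
grip_force: 6.3
```

Emit:
{"method": "jog_arm", "body": {
  "turn": [
    [0,0,0],
    [0,0,0],
    [0,0,0],
    [0,0,0],
    [0,0,0],
    [0,0,0],
    [0,0,0],
    [0,0,0],
    [0,0,0]
  ],
  "delta_pos": [
    [0,0,-0.005],
    [0,0,-0.005],
    [0,0,-0.005],
    [0,0,-0.005],
    [0,0,-0.005],
    [0,0,-0.003],
    [0,0,0],
    [0,0,0],
    [0,0,0]
  ],
  "gripper": [0,0,0,0,0,0,0,0,0]
}}

```text
time: 3.95
tool_pos: [0.4931, 0.1389, 0.0988]
tcp_rot: [-0.656, -3.072, 0.0]
wrist_force: [1.2, 0.1, -0.0]
width: 0.005
grip_force: 0.0
```

```bash
python3 - <<'E'
from m import *
shot('scene','s2.png')
d,s,R=to([.4955,.137,.096]);print(d,s['tool_pos'],s['wrist_force'],s['time'])
a=cv2.imread('pics/s0.png')[190:310,250:410];b=cv2.imread('pics/s2.png')[190:310,250:410]
cv2.imwrite('pics/z2.png',np.hstack([cv2.resize(a,(400,300),interpolation=2),cv2.resize(b,(400,300),interpolation=2)]))
for z in (.068,.076,.084,.092,.1,.108): print(z,proj('scene',[.545,.109,z]))
E
```

```text
[-0.00295893 -0.00065407  0.00264246] [0.49306871 0.13880656 0.09864403] [ 0.23463387  0.78183251 -0.00635821] 4.0
0.068 [334.17004609 231.32204921]
0.076 [334.23169213 228.71066997]
0.084 [334.2940502  226.06912897]
0.092 [334.35713269 223.39690061]
0.1 [334.4209523  220.69344701]
0.108 [334.48552204 217.95821765]
```

View pics/z2.png

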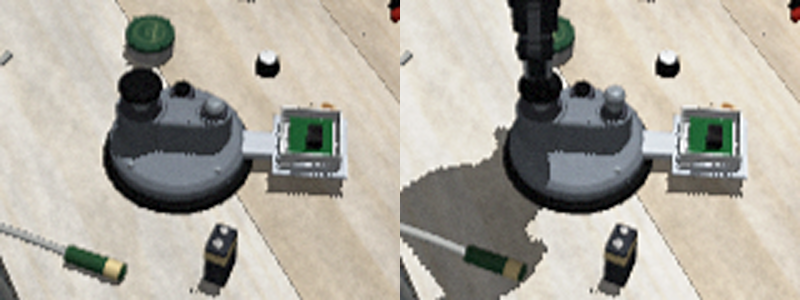

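The pin rose to about 12 mm (its top moved from around y=232 to 225) and the holder hasn't moved. For the second stroke I'll add a lateral bias and watch the force.

Emit:
{"method": "jog_arm", "body": {
  "turn": [
    [0,0,0],
    [0,0,0],
    [0,0,0],
    [0,0,0],
    [0,0,0],
    [0,0,0],
    [0,0,0],
    [0,0,0],
    [0,0,0]
  ],
  "delta_pos": [
    [0,0,0.004],
    [0,0,0.004],
    [0.0004,-0.0002,0.004],
    [0.0004,-0.0002,0.004],
    [0.0004,-0.0002,0.004],
    [0.0004,-0.0002,0.004],
    [0.0004,-0.0002,0.004],
    [0,0,0],
    [0,0,0]
  ],
  "gripper": [0,0,0,0,0,0,0,0,0]
}}

```text
time: 4.75
tool_pos: [0.4931, 0.139, 0.0739]
tcp_rot: [0.655, 3.069, 0.001]
wrist_force: [-4.2, -1.8, 18.2]
width: 0.004
grip_force: 9.0
```

Emit:
{"method": "jog_arm", "body": {
  "turn": [
    [0,0,0],
    [0,0,0],
    [0,0,0],
    [0,0,0],
    [0,0,0],
    [0,0,0],
    [0,0,0],
    [0,0,0]
  ],
  "delta_pos": [
    [-0.0004,0.0002,-0.004],
    [-0.0004,0.0002,-0.004],
    [-0.0004,0.0002,-0.005],
    [-0.0004,0.0002,-0.005],
    [-0.0004,0.0002,-0.005],
    [0,0,-0.005],
    [0,0,0],
    [0,0,0]
  ],
  "gripper": [0,0,0,0,0,0,0,0]
}}

```text
time: 5.42
tool_pos: [0.4935, 0.139, 0.0992]
tcp_rot: [0.656, 3.072, 0.0]
wrist_force: [-0.8, 0.2, -0.4]
width: 0.002
grip_force: 0.0
```

Emit:
{"method": "jog_arm", "body": {
  "turn": [
    [0,0,0],
    [0,0,0],
    [0,0,0],
    [0,0,0],
    [0,0,0],
    [0,0,0],
    [0,0,0],
    [0,0,0],
    [0,0,0],
    [0,0,0],
    [0,0,0],
    [0,0,0],
    [0,0,0],
    [0,0,0],
    [0,0,0],
    [0,0,0],
    [0,0,0]
  ],
  "delta_pos": [
    [0,0,0.004],
    [0,0,0.004],
    [0.0004,-0.0002,0.004],
    [0.0004,-0.0002,0.004],
    [0.0004,-0.0002,0.004],
    [0.0004,-0.0002,0.004],
    [0.0004,-0.0002,0.0035],
    [0,0,0],
    [0,0,0],
    [-0.0004,0.0002,-0.004],
    [-0.0004,0.0002,-0.004],
    [-0.0004,0.0002,-0.005],
    [-0.0004,0.0002,-0.005],
    [-0.0004,0.0002,-0.005],
    [0,0,-0.0045],
    [0,0,0],
    [0,0,0]
  ],
  "gripper": [0,0,0,0,0,0,0,0,0,0,0,0,0,0,0,0,0]
}}

```text
time: 6.83
tool_pos: [0.4934, 0.139, 0.0991]
tcp_rot: [0.656, 3.072, 0.0]
wrist_force: [0.2, -0.2, 0.2]
width: -0.0
grip_force: 0.0
```

Emit:
{"method": "jog_arm", "body": {
  "turn": [
    [0,0,0],
    [0,0,0],
    [0,0,0],
    [0,0,0],
    [0,0,0],
    [0,0,0],
    [0,0,0],
    [0,0,0],
    [0,0,0],
    [0,0,0],
    [0,0,0],
    [0,0,0],
    [0,0,0],
    [0,0,0],
    [0,0,0],
    [0,0,0],
    [0,0,0]
  ],
  "delta_pos": [
    [0,0,0.004],
    [0,0,0.004],
    [0.0004,-0.0002,0.004],
    [0.0004,-0.0002,0.004],
    [0.0004,-0.0002,0.004],
    [0.0004,-0.0002,0.004],
    [0.0004,-0.0002,0.0035],
    [0,0,0],
    [0,0,0],
    [-0.0004,0.0002,-0.004],
    [-0.0004,0.0002,-0.004],
    [-0.0004,0.0002,-0.005],
    [-0.0004,0.0002,-0.005],
    [-0.0004,0.0002,-0.005],
    [0,0,-0.0045],
    [0,0,0],
    [0,0,0]
  ],
  "gripper": [0,0,0,0,0,0,0,0,0,0,0,0,0,0,0,0,0]
}}

```text
time: 8.25
tool_pos: [0.4934, 0.139, 0.0991]
tcp_rot: [0.656, 3.072, 0.0]
wrist_force: [1.3, 0.6, -0.6]
width: -0.002
grip_force: 0.0
```

```bash
python3 - <<'E'
from m import *
shot('scene','s3.png')
a=cv2.imread('pics/s2.png')[190:310,250:410];b=cv2.imread('pics/s3.png')[190:310,250:410]
cv2.imwrite('pics/z3.png',np.hstack([cv2.resize(a,(400,300),interpolation=2),cv2.resize(b,(400,300),interpolation=2)]))
E
```

```text
(no output)
```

View pics/z3.png

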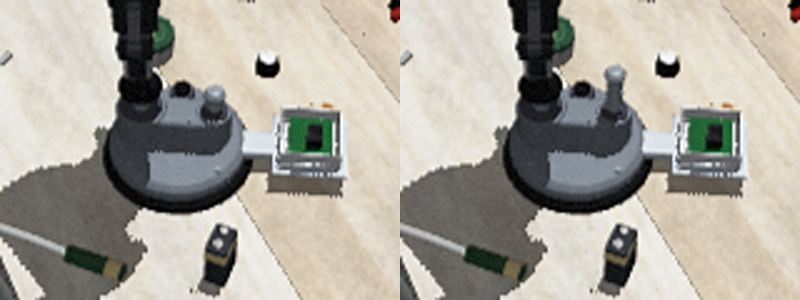

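After four strokes the pin top is up about 8 px (24 mm) on the first stroke, with its top at y≈216. It is close to fully out. I'll do two more strokes, with a picture after each to see whether it still moves.

Emit:
{"method": "jog_arm", "body": {
  "turn": [
    [0,0,0],
    [0,0,0],
    [0,0,0],
    [0,0,0],
    [0,0,0],
    [0,0,0],
    [0,0,0],
    [0,0,0],
    [0,0,0],
    [0,0,0],
    [0,0,0],
    [0,0,0],
    [0,0,0],
    [0,0,0],
    [0,0,0],
    [0,0,0],
    [0,0,0]
  ],
  "delta_pos": [
    [0,0,0.004],
    [0,0,0.004],
    [0.0004,-0.0002,0.004],
    [0.0004,-0.0002,0.004],
    [0.0004,-0.0002,0.004],
    [0.0004,-0.0002,0.004],
    [0.0004,-0.0002,0.0035],
    [0,0,0],
    [0,0,0],
    [-0.0004,0.0002,-0.004],
    [-0.0004,0.0002,-0.004],
    [-0.0004,0.0002,-0.005],
    [-0.0004,0.0002,-0.005],
    [-0.0004,0.0002,-0.005],
    [0,0,-0.0045],
    [0,0,0],
    [0,0,0]
  ],
  "gripper": [0,0,0,0,0,0,0,0,0,0,0,0,0,0,0,0,0]
}}

```text
time: 9.72
tool_pos: [0.4933, 0.139, 0.099]
tcp_rot: [-0.656, -3.072, -0.0]
wrist_force: [-0.0, -0.0, -0.0]
width: -0.002
grip_force: 0.0
```

```bash
python3 -c "
from h import *
shot('scene','s4.png')"
```

Emit:
{"method": "jog_arm", "body": {
  "turn": [
    [0,0,0],
    [0,0,0],
    [0,0,0],
    [0,0,0],
    [0,0,0],
    [0,0,0],
    [0,0,0],
    [0,0,0],
    [0,0,0],
    [0,0,0],
    [0,0,0],
    [0,0,0],
    [0,0,0],
    [0,0,0],
    [0,0,0],
    [0,0,0],
    [0,0,0]
  ],
  "delta_pos": [
    [0,0,0.004],
    [0,0,0.004],
    [0.0004,-0.0002,0.004],
    [0.0004,-0.0002,0.004],
    [0.0004,-0.0002,0.004],
    [0.0004,-0.0002,0.004],
    [0.0004,-0.0002,0.0035],
    [0,0,0],
    [0,0,0],
    [-0.0004,0.0002,-0.004],
    [-0.0004,0.0002,-0.004],
    [-0.0004,0.0002,-0.005],
    [-0.0004,0.0002,-0.005],
    [-0.0004,0.0002,-0.005],
    [0,0,-0.0045],
    [0,0,0],
    [0,0,0]
  ],
  "gripper": [0,0,0,0,0,0,0,0,0,0,0,0,0,0,0,0,0]
}}

```text
time: 11.18
tool_pos: [0.4933, 0.139, 0.099]
tcp_rot: [-0.656, -3.072, -0.0]
wrist_force: [-0.3, 0.1, -0.5]
width: -0.001
grip_force: 0.0
```

```bash
python3 - <<'E'
from m import *
shot('scene','s5.png')
I=[cv2.imread(f'pics/s{i}.png') for i in (2,3,4,5)]
for i in I: print(i[205:240,334:338].mean((1,2)).round().astype(int))
print(np.abs(I[2].astype(int)-I[3])[205:250,328:343].max(), np.abs(I[1].astype(int)-I[2])[205:250,328:343].max())
cv2.imwrite('pics/z4.png',np.hstack([cv2.resize(i[200:260,290:370],(260,195),interpolation=2) for i in I[1:]]))
E
```

```text
[210 210 212 213 213 214 215 214 217 217 218 217 217 216 216 215 218 217
 211 180 162 169 186 149 119  92  65  67  76  63  37  28  36  84  96]
[210 211 212 213 214 214 215 216 218 219 209 178 161 168 186 148 118  90
  66  64  73  68  70  71  69  71  72  71  73  61  38  37  38  63  78]
[209 209 212 212 214 214 213 216 216 219 209 176 161 172 183 148 118  92
  64  68  73  69  68  73  70  69  72  69  74  61  37  37  38  63  78]
[210 210 213 213 214 215 214 216 217 219 208 178 160 170 185 148 119  91
  65  68  71  69  69  73  68  69  72  68  75  62  37  40  36  64  78]
11 13
```

View pics/z4.png

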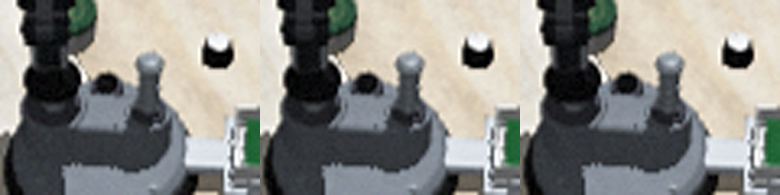

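```bash
python3 - <<'E'
from m import *
for n in ('s0','s1','s2','s5'): print(n,cv2.imread(f'pics/{n}.png')[210:240,334:338].mean((1,2)).round().astype(int))
shot('top','t5.png')
a,b=[cv2.imread(f'pics/{n}.png') for n in('t0','t5')]
for z in (.098,.1,.108): print(proj('top',[.545,.109,z]))
E
```

```text
s0 [201 199 200 202 202 204 202 200 201 200 200 201 202 199 199 202 202 188
 161 149 150 166 150 119 101  70  31  40  76  86]
s1 [214 215 217 218 219 219 217 217 217 217 216 217 217 215 216 218 218 203
 176 166 164 182 164 130 115  80  37  44  86  96]
s2 [214 215 214 217 217 218 217 217 216 216 215 218 217 211 180 162 169 186
 149 119  92  65  67  76  63  37  28  36  84  96]
s5 [215 214 216 217 219 208 178 160 170 185 148 119  91  65  68  71  69  69
  73  68  69  72  68  75  62  37  40  36  64  78]
[353.85536541 203.00707015]
[353.92063068 202.8540681 ]
[354.18471024 202.23498359]
```

Emit:
{"method": "jog_arm", "body": {
  "turn": [
    [0,0,0],
    [0,0,0],
    [0,0,0],
    [0,0,0],
    [0,0,0],
    [0,0,0]
  ],
  "delta_pos": [
    [0,0,-0.02],
    [0,0,-0.02],
    [0,0,-0.02],
    [0,0,-0.02],
    [0,0,0],
    [0,0,0]
  ],
  "gripper": [0,0,0,0,0,0]
}}

```text
time: 11.78
tool_pos: [0.4943, 0.1392, 0.18]
tcp_rot: [0.656, 3.07, 0.002]
wrist_force: [-0.6, -0.3, -0.1]
width: -0.001
grip_force: 0.0
```

```bash
python3 - <<'E'
from m import *
shot('scene','s6.png')
a,b=[cv2.imread(f'pics/{n}.png')[195:315,250:410] for n in('s0','s6')]
cv2.imwrite('pics/z6.png',np.hstack([cv2.resize(i,(400,300),interpolation=2) for i in(a,b)]))
E
```

```text
(no output)
```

View pics/z6.png

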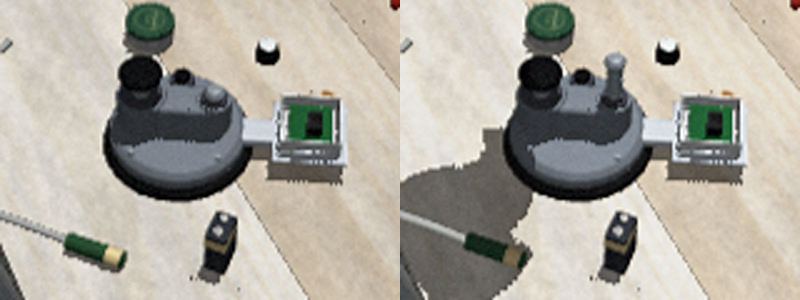

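The pin stands fully out: it measures about 40 mm by the image, and strokes 5 and 6 did not move it. The plunger is back up, and the holder and its neighbours haven't moved. Handing in.

```bash
python3 -c "
from workcell import ticket
print(ticket.finish_job())"
```

```text
the job is handed in; nothing more can be done
None
```

The board holder should be anchored: after six full plunger strokes the indicator pin measures about 40 mm out and the last two strokes did not move it; in the pictures the holder and the items beside it have not moved, and I handed the job in at about 12 s.

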